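Unlatch the sprung hatch and hold it just under its balance point

TASK

The slope-fronted metal cabinet on the bench has a sprung hatch that a colleague wants to adjust. Turn the black latch knob anticlockwise until it clicks over and the hatch is free; then take the hatch by its bar handle and raise it past its balance point, which is where it lies level with the cabinet's top, to clearly above level (but do not let it fly open towards its stop), and ease it back down until its front lip is about 25 mm below level. Finish there with the gripper still holding the bar and the hatch still, and leave the other things on and round the cabinet where they are.

Things in the scene. Friction and masses are not known exactly. Their poses are not given: they have to be found in the camera images.
- cabinet: grey steel bench cabinet, 280 (x) x 300 (y) x 222 mm high, fixed. Origin: centre of its underside; x to its back, y to its left, z up. Front (x -150 to -61 mm): flat ledge 85 mm high; behind it the front slopes up at 0.87 rad (50 deg) to the top (222 mm high, 90 mm deep). The aluminium hatch, 216 wide (y -66 to 150), 160 mm from hinge to lip, covers the slope; the strip to its right is fixed.
- latch (a joint): latch knob angle, growing anticlockwise seen from above: 0 latched (steel tongue points to cabinet +y over a tab on the hatch lip and blocks it), 1.4 rad far stop (tongue to the front, hatch free). A detent spring resists with up to 0.16 N m, easing to nothing at 0.8 rad; beyond, it pushes the knob to the far stop, where it stays. Let go before 0.8 it springs back.
- latch_grip (a point): middle of the knob's black grip bar, on its vertical axis, at (-90, -105, 124) mm in the cabinet's frame. The bar is 14 thick, 42 long, 26 mm high (109 to 135 mm above the bench), on a 38 mm disc; its long side lies along the point's y axis, which turns with the knob (cabinet's y at 0); grip across the point's x axis.
- hatch (a joint): angle of the hatch about its hinge: 0 shut on the slope (0.87 rad below level), 0.87 level = balance point, 1.32 rad open stop. Below level its spring and weight pull it shut (about 2 N m per rad from level, 1.6 N m when shut), above level the spring throws it open just as hard. It stays only where it is held.
- hatch_hinge (a point): middle of the hatch's hinge line, at (40, 42, 222) mm in the cabinet's frame; the line runs along the cabinet's y. Hatch and bar turn about it, the lip swinging up and forward.
- hatch_bar (a point): middle of the hatch's bar handle: round steel bar, 12 mm diameter, 120 mm between its posts, along the cabinet's y; 135 mm from the hinge along the hatch, axis 38 mm above its outer face. Shut: at cabinet x -81, z 147 mm; level: x -95, z 266 mm. It may turn between the fingers. The point's axes are the cabinet's when shut, then turn with the hatch.
- tape_roll: black tape roll, 66 mm across, 19 mm high, lying loose on the cabinet's top; bystander. Origin: centre of its underside.
- screwdriver: red-handled screwdriver, 200 mm long, loose on the bench; bystander. Origin: centre of its underside.
- spanner: steel spanner, 171 mm long, 10 mm thick, loose on the bench; bystander. Origin: centre of its underside.
- float_cover: small light-metal cover, 60x74x24 mm, loose on the bench to the right; bystander. Origin: centre of its underside.

How it is judged:
On the way, in this order (a step that is already met when the one before it is completed fails the run):
1. the latch knob is turned past its click (value of joint latch above 1.2 rad), for 0.2 s.
2. the hatch is raised by its bar to above level, past its balance point (value of joint hatch above 0.92 rad and contact force between the fingers and cabinet above 0.5 N and distance between the grasp point and hatch_bar below 0.065 m), for 0.1 s.
At the end, for the whole second after the job is handed in: The gripper holds the hatch still (under 0.1 rad/s) by its bar (TCP within 65 mm of the bar's middle, fingers pressing on it with over 0.5 N), 0.05 to 0.26 rad below level (joint 0.61 to 0.82 rad; lip 8 to 41 mm below level), and the latch knob is past its click (over 1.2 rad) (value of joint hatch between 0.61 and 0.82 rad and velocity of joint hatch between -0.1 and 0.1 rad/s and contact force between the fingers and cabinet above 0.5 N and distance between the grasp point and hatch_bar below 0.065 m and value of joint latch above 1.2 rad); the arm keeps its last pose, push and grip.
It fails at once if the hatch flies open (more than 0.35 rad above level) (value of joint hatch above 1.22 rad).
It fails at once if a bystander is moved by more than 30 mm (distance of any of tape_roll, screwdriver, spanner, float_cover from where it was at the start of the episode above 0.03 m).
It also fails if it takes over 50 s, if anything falls off the work surface, if the arm or the gripper's body presses on something with over 40 N, if the wrist force passes 120 N, or if a joint passes its speed limit or range.

ROBOT

A 6-joint arm with a two-finger parallel gripper is mounted at the origin on a cart in front of the work surface, level with it; the furniture and walls round the work are solid. World frame = base frame: x ahead of the robot, y to its left, z up, the work surface at z = 0. Lengths are in m, angles in rad, forces in N, time in s.
With the tool pointing down it reaches from about 0.225 to 0.875 m from the base axis. Payload 3.4 kg.
Tool frame: the origin (TCP) lies between the finger pads, 19 mm behind the fingertips; this is the grasp point; z points along the fingers, y is the line along which they close (so a half turn about z gives the same grasp; the last joint's range is limited). The gripper opens to 85 mm and grips with 20 to 120 N. Pads are 22 mm wide; open, the fingers measure 114 mm over their backs; the gripper's body (76 mm by 85 mm) begins 54 mm behind the grasp point. The pads swing forward as they close: fully open they stand 13 mm farther back than shut.
Start: joints at [1.225, 0.276, 1.505, -0, 1.361, -0.121], TCP at [0.128, 0.561, 0.25] pointing down, gripper open.
Joint ranges: [-2.89, 2.89], [-0.75, 2.08], [0.22, 2.7], [-1.18, 4.32], [0.11, 2.71], [-2.7, 2.7]. Speed limits (rad/s): [2.57, 2.57, 3.14, 3.14, 3.14, 3.14].

INTERFACE

Orientations are given as a unit quaternion [w, x, y, z].
In Python, from rig import manip gives the robot as it stands.
- The arm moves only by the shell command python3 steer.py 'ROWS' [OPENING] [FORCE]. ROWS is a JSON list of rows, 1 to 5 of them, each an object with the fields tx, ty, tz (the shift in m), spin (a turn about the tool's z in rad); a field left out counts as zero; each row shifts and turns the commanded pose from where the row before left it, along the tool's axes as they then stand; what a row does not reach is not made up. A row lasts 1/12 s, in which the tool goes at most 0.0417 m and 0.125 rad, less where a joint would pass 70% of its speed; a pose out of reach is approached as far as the arm can. OPENING is the finger opening in m, set as the command begins (- or left out keeps the last). The fingers move at their own pace and stop on an object; FORCE is the grip in N (left out, the last holds). Time passes only in rows, so rows that do not move let the fingers close. It prints the time, the measured TCP pose, the force, the opening and the grip force at its end. Input that does not fit is refused with a message, and nothing moves.
- manip.get_state(): the state, without advancing time (a new reading comes with each control period).
- manip.get_image(name): name is "scene" or "top" or "wrist"; returns a dict with "img" (384x512x3 uint8, red, green, blue), "camera_matrix" (3x3 intrinsics, pixels), "k1" (the pictures are not rectified: a ray, as slopes to the right and down, at radius r is drawn at 1 + k1 r^2 times it, then the intrinsics apply), "T" (4x4, takes a point from camera to world coordinates); the wrist camera has in their place "hand_eye" (4x4, takes a point from camera to tool coordinates, whose origin is the TCP and whose axes are the flange's). Camera axes: x right, y down, z forward; pixel columns grow to the right and rows downward; lengths in m; the calibration is good to about 2 mm. A picture is of the moment at which its call begins: read the wrist's pose just before it. There is no depth.
- manip.sign_off(): hands the job in; it is judged then, once.
The state is a dict: "clock": time; "qpos": joint angles; "qd": joint speeds; "effort": joint torques, N m; "position": TCP position; "ee_rot": TCP orientation; "contact_force": force on the tool from outside, world axes, zero at the start; "moment": the same for the moment, N m; "width": finger opening in m; "gripper_force": force on a finger pad.
Only numpy, scipy, OpenCV 4.12 (cv2) and the standard library are available. Lean on these libraries where they do the work, as an engineer would, in place of code of your own. Each camera call takes 0.05 s, during which the arm holds its last target. There are 200 camera calls.

## Working session

There is one attempt and no reset: what is moved stays moved. The work goes in short steps, Python scripts to look and compute and a shell command to move; the robot and the scene stay as the last step left them, time stands still between calls to the robot, and variables do not carry over. Pictures are saved under pics/ and viewed, at most 10 in all, crops included, and the job is handed in when it is done.

```bash
ls; mkdir -p pics
cat > h.py <<'E'
import numpy as np, cv2
from rig import manip
def cam(n):
    s=manip.get_state(); d=manip.get_image(n); return s,d
def ray(d,uv,T=None):
    K=np.array(d["camera_matrix"]);T=np.array(d["T"]) if T is None else T
    p=cv2.undistortPoints(np.array([[uv]],float),K,np.array([d["k1"],0,0,0.]),None) [0,0] if True else 0
    v=T[:3,:3]@np.array([p[0],p[1],1]); return T[:3,3],v
def plane(d,uv,z,T=None):
    o,v=ray(d,uv,T); return o+v*(z-o[2])/v[2]
def tri(rays):
    A=0;b=0
    for o,v in rays:
        v=v/np.linalg.norm(v);P=np.eye(3)-np.outer(v,v);A=A+P;b=b+P@o
    x=np.linalg.solve(A,b); return x,[np.linalg.norm((np.eye(3)-np.outer(v,v)/(v@v))@(x-o)) for o,v in rays]
E
python3 - <<'E'
from h import *
for n in ("scene","top"):
    s,d=cam(n); cv2.imwrite(f"pics/{n}0.png",d["img"][...,::-1])
    print(n,np.round(d["camera_matrix"],1).tolist(),d["k1"],np.round(d["T"],3).tolist())
s=manip.get_state();print(s)
E
```

```text
pics
rig.py
steer.py
scene [[491.7, 0.0, 251.4], [0.0, 491.7, 188.7], [0.0, 0.0, 1.0]] 0.04965813360736044 [[0.62, -0.537, 0.573, -0.389], [-0.785, -0.434, 0.442, -0.779], [0.012, -0.723, -0.69, 1.316], [0.0, 0.0, 0.0, 1.0]]
top [[399.6, 0.0, 260.0], [0.0, 399.6, 191.4], [0.0, 0.0, 1.0]] -0.05746798255141915 [[-0.015, -0.999, 0.044, 0.521], [-1.0, 0.016, 0.02, -0.053], [-0.021, -0.044, -0.999, 1.373], [0.0, 0.0, 0.0, 1.0]]
{'clock': 0.1, 'qpos': array([ 1.22498822e+00,  2.76539175e-01,  1.50602683e+00,  2.61253610e-05,
        1.36067515e+00, -1.21003506e-01]), 'qd': array([-0.00223418, -0.00144332, -0.00553924, -0.00028353, -0.00077219,
       -0.00022324]), 'effort': array([ 1.74989473e-03, -4.17700231e+01, -2.46410751e+01,  2.86002405e-04,
        5.58594606e-03, -1.69785415e-05]), 'position': array([0.12802521, 0.56011575, 0.24921385]), 'ee_rot': array([-2.03070203e-04,  1.12168443e-01,  9.93688865e-01, -7.98948672e-04]), 'contact_force': array([ 0.36933734,  0.17096192, -0.41034321]), 'moment': array([-0.01801182, -0.01650818,  0.02412002]), 'gripper_force': 0.0, 'width': 0.08530900754699275}
```

View pics/scene0.png

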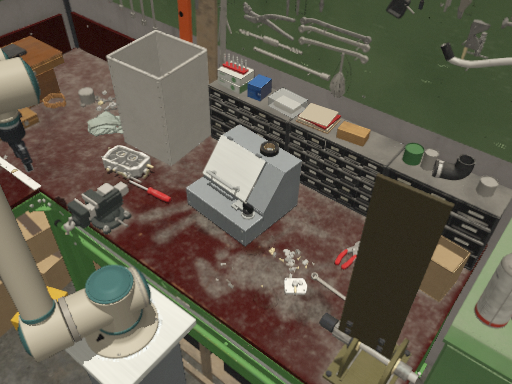

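View pics/top0.png

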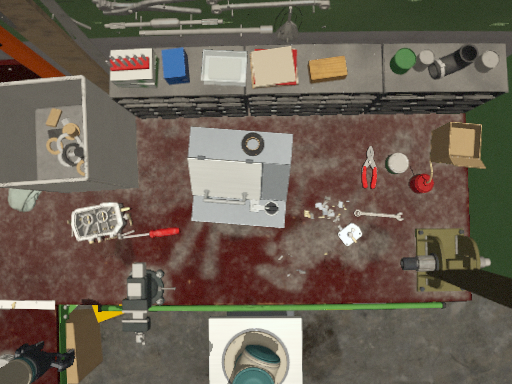

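The scene view shows the cabinet at about (245,180), with the knob at (248,210). In the top view the cabinet spans (190–293, 128–228), with the bar near (225,199), the knob near (266,208) and the tape at (252,144). I'll enlarge both crops.

Run:
```python
import cv2,numpy as np
a=cv2.imread("pics/scene0.png")[120:245,180:310];b=cv2.imread("pics/top0.png")[118:238,180:305]
a=cv2.resize(a,(400,385),interpolation=cv2.INTER_CUBIC);b=cv2.resize(b,(400,384),interpolation=cv2.INTER_CUBIC)
c=np.zeros((385,800,3),np.uint8);c[:,:400]=a;c[:384,400:]=b;cv2.imwrite("pics/crop1.png",c)
```

```text
(no output)
```

View pics/crop1.png

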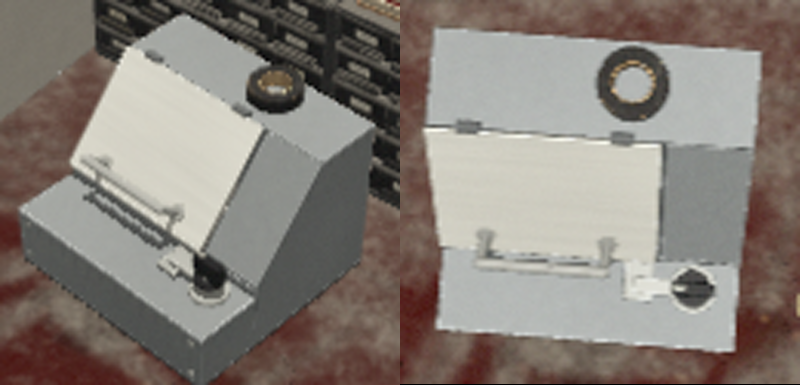

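The crops show the hatch shut, with the tongue pointing left (+y) over the tab. The knob is at scene (247,203) and top (271,208). The bar runs in the top view from about (205,200) to (245,202).

```bash
cat >> h.py <<'E'
def fit(P,Q): # yaw-only rigid: Q=R P+t
    p=P-P.mean(0);q=Q-Q.mean(0);a=np.arctan2((p[:,0]*q[:,1]-p[:,1]*q[:,0]).sum(),(p[:,0]*q[:,0]+p[:,1]*q[:,1]).sum())
    R=np.array([[np.cos(a),-np.sin(a),0],[np.sin(a),np.cos(a),0],[0,0,1]]);return a,R,Q.mean(0)-R@P.mean(0)
E
python3 - <<'E'
from h import *
_,S=cam("scene");_,T=cam("top")
sc=lambda u,v:(u/3.077+180-.34,v/3.08+120-.34); tp=lambda u,v:((u-400)/3.2+180-.34,v/3.2+118-.34)
pairs={"FL":((20,210),(437,330),(-.15,.15,.085)),"FR":((204,335),(735,351),(-.15,-.15,.085)),
"BR":((373,127),(760,50),(.14,-.15,.222)),"BL":((185,14),(435,28),(.14,.15,.222)),"TR":((327,160),(754,149),(.05,-.15,.222))}
P=[];Q=[]
for k,(a,b,m) in pairs.items():
    x,e=tri([ray(S,sc(*a)),ray(T,tp(*b))]);print(k,x.round(4),np.round(e,4),m)
    P.append(m);Q.append(x)
P=np.array(P);Q=np.array(Q);a,R,t=fit(P,Q);print(a,t.round(4));print((Q-(P@R.T+t)).round(4))
for n,p in {"grip":(-.09,-.105,.124),"bar":(-.081,.042,.147),"barlevel":(-.095,.042,.266),"hinge":(.04,.042,.222)}.items(): print(n,(R@p+t).round(4))
# black knob
for nm,d,c in(("S",S,(247,203)),("T",T,(271,208))):
    g=d["img"].max(2)<70;n,l,st,ce=cv2.connectedComponentsWithStats(g.astype(np.uint8))
    for i in range(1,n):
        if np.hypot(*(ce[i]-c))<12: print(nm,st[i],ce[i].round(1))
x,e=tri([ray(S,(247.3,200)),ray(T,tp(692,288))]);print("knob",x,e)
# bar ends at bar height
for k,(a,b) in {"L":((88,168),(478,263)),"R":((173,222),(606,271))}.items():
    x,e=tri([ray(S,sc(*a)),ray(T,tp(*b))]);print("bar",k,x.round(4),np.round(e,4))
E
```

```text
FL [0.4862 0.1959 0.0861] [0.0002 0.0002] (-0.15, 0.15, 0.085)
FR [ 0.461  -0.103   0.0985] [0.0007 0.0007] (-0.15, -0.15, 0.085)
BR [ 0.7377 -0.1244  0.2202] [0.0024 0.0024] (0.14, -0.15, 0.222)
BL [0.7642 0.1703 0.2233] [0.001 0.001] (0.14, 0.15, 0.222)
TR [ 0.6488 -0.1196  0.2292] [0.0012 0.0012] (0.05, -0.15, 0.222)
-0.08937426686649838 [0.6163 0.0343 0.0043]
[[ 0.006  -0.0011 -0.0031]
 [ 0.0075 -0.0012  0.0092]
 [-0.0046  0.0032 -0.0061]
 [-0.0049 -0.0009 -0.0029]
 [-0.0039  0.      0.0029]]
grip [ 0.5173 -0.0623  0.1283]
bar [0.5394 0.0833 0.1513]
barlevel [0.5254 0.0846 0.2703]
hinge [0.6599 0.0725 0.2263]
S [243 202  11  13  98] [247.3 208.4]
T [268 206  10   3  11] [272.9 206.4]
T [267 209   9   2  10] [271.3 209.9]
knob [ 0.52329947 -0.05997427  0.15589598] [np.float64(0.0019324181025155828), np.float64(0.0019324181025154987)]
bar L [0.5523 0.1455 0.135 ] [0.0006 0.0006]
bar R [0.5456 0.0176 0.1306] [0.0052 0.0052]
```

```bash
python3 steer.py '[{"tz":-0.02, "spin":0.12}, {"tz":-0.02, "spin":0.12}, {"tz":-0.02, "spin":0.12}, {"tz":-0.02, "spin":0.12}, {"tz":-0.02, "spin":0.12}]' 0.06 40; python3 steer.py '[{"spin":0.12}, {"spin":0.12}, {"spin":0.12}, {"spin":0.12}, {"spin":0.12}]'; python3 steer.py '[{"spin":0.12}, {"spin":0.115}, {}]'
```

```text
clock: 0.62
position: [0.1281, 0.5603, 0.3507]
ee_rot: [0.0, 0.404, 0.915, -0.0]
contact_force: [0.5, -0.0, -0.0]
width: 0.0603
gripper_force: 0.0
clock: 1.03
position: [0.1282, 0.5604, 0.3498]
ee_rot: [0.0, 0.656, 0.755, -0.0]
contact_force: [-0.0, 0.2, 0.3]
width: 0.0599
gripper_force: 0.0
clock: 1.28
position: [0.1281, 0.5604, 0.3498]
ee_rot: [0.0, 0.738, 0.674, -0.0]
contact_force: [0.7, -0.3, -0.5]
width: 0.06
gripper_force: 0.0
```

```bash
for i in 1 ; do python3 steer.py '[{"tx":-0.03, "ty":0.01}, {"tx":-0.03, "ty":0.01}, {"tx":-0.03, "ty":0.01}, {"tx":-0.03, "ty":0.02}, {"tx":-0.03, "ty":0.02}]' | sed -n 1,2p; python3 steer.py '[{"tx":-0.03, "ty":0.02}, {"tx":-0.03, "ty":0.02}, {"tx":-0.03, "ty":0.02}, {"tx":-0.03, "ty":0.02}, {"tx":-0.03, "ty":0.02}]'| sed -n 1,2p;  python3 steer.py '[{"tx":-0.03, "ty":0.025}, {"tx":-0.03, "ty":0.025}, {"tx":-0.03, "ty":0.025}, {"tx":-0.03, "ty":0.025}, {"tx":-0.03, "ty":0.025}]'| sed -n 1,2p; python3 steer.py '[{"tx":-0.02, "ty":0.03}, {"tx":-0.02, "ty":0.03}, {"tx":-0.02, "ty":0.03}, {"tx":-0.02, "ty":0.02}, {}]'; done
python3 - <<'E'
from h import *
from scipy.spatial.transform import Rotation as Ro
s,d=cam("wrist");cv2.imwrite("pics/w1.png",d["img"][...,::-1]);print(s["position"],s["ee_rot"],np.round(d["hand_eye"],3).tolist(),np.round(d["camera_matrix"],1).tolist(),d["k1"])
E
```

```text
clock: 1.7
position: [0.1844, 0.4034, 0.3499]
clock: 2.12
position: [0.271, 0.245, 0.3501]
clock: 2.53
position: [0.3825, 0.0843, 0.3502]
clock: 2.95
position: [0.4881, -0.0074, 0.3488]
ee_rot: [0.001, 0.738, 0.675, -0.001]
contact_force: [0.1, 0.3, -0.0]
width: 0.0601
gripper_force: 0.0
[ 0.48812457 -0.00740935  0.34884117] [ 1.15725737e-03  7.38220892e-01  6.74557805e-01 -5.85974235e-04] [[-0.0, -0.945, -0.326, 0.084], [1.0, -0.0, -0.0, 0.001], [0.0, -0.326, 0.945, -0.125], [0.0, 0.0, 0.0, 1.0]] [[275.7, 0.0, 256.1], [0.0, 275.7, 193.6], [0.0, 0.0, 1.0]] -0.05744439028644967
```

View pics/w1.png

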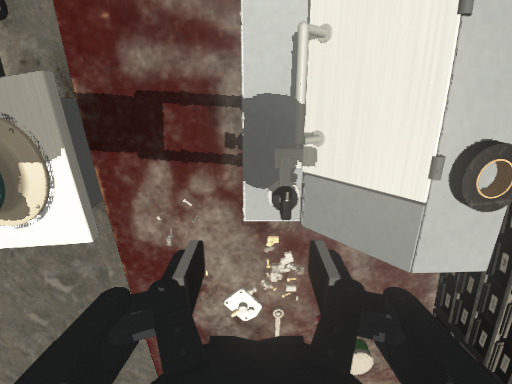

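The wrist view shows the knob bar's top near (285,197) with the tongue at (290,158). The bar handle runs along column ~303, rows 33–137. I'll move over the knob for a second wrist view.

```bash
python3 steer.py '[{"tx":-0.018, "ty":0.014, "tz":0.03}, {"tx":-0.018, "ty":0.013, "tz":0.03}, {"tx":-0.016, "ty":0.013, "tz":0.03}, {}, {}]' 0.045
python3 - <<'E'
from h import *
s,d=cam("wrist");cv2.imwrite("pics/w2.png",d["img"][...,::-1]);print(s["position"],s["ee_rot"])
E
```

```text
clock: 3.42
position: [0.5182, -0.058, 0.2585]
ee_rot: [-0.002, 0.738, 0.675, -0.001]
contact_force: [-0.4, -0.5, -0.1]
width: 0.0451
gripper_force: 0.0
[ 0.51822505 -0.05800308  0.25847029] [-0.00229366  0.73757258  0.67526315 -0.00104917]
```

View pics/w2.png

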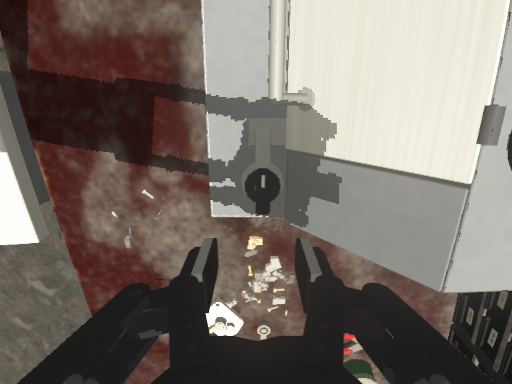

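Second wrist view: the knob is centred near (263,187) with a white mark at (263,181), and the ledge's front-right corner is at (211,216). I'll zoom in on both knobs.

Run:
```python
import cv2,numpy as np
a=cv2.imread("pics/w1.png")[160:235,240:315];b=cv2.imread("pics/w2.png")[140:230,215:305]
f=lambda a:cv2.resize(np.clip(a.astype(float)*1.5,0,255).astype(np.uint8),(400,400),interpolation=cv2.INTER_CUBIC)
cv2.imwrite("pics/crop2.png",np.hstack([f(a),f(b)]))
```

```text
(no output)
```

View pics/crop2.png

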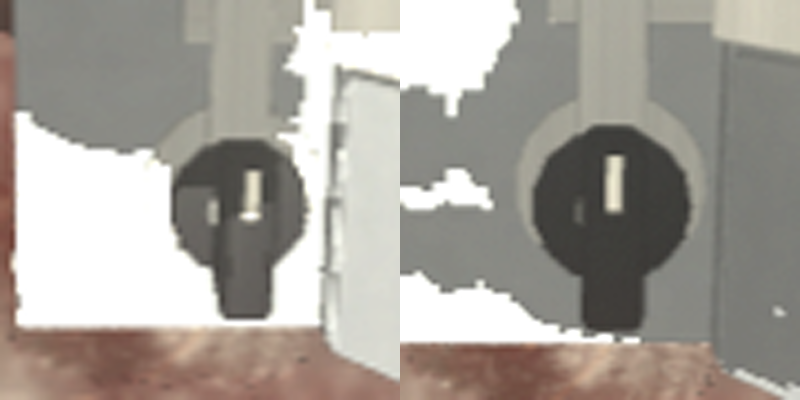

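```bash
cat >> h.py <<'E'
from scipy.spatial.transform import Rotation as Ro
def wT(pos,q,d):
    M=np.eye(4);M[:3,:3]=Ro.from_quat([q[1],q[2],q[3],q[0]]).as_matrix();M[:3,3]=pos;return M@np.array(d["hand_eye"])
E
python3 - <<'E'
from h import *
_,d=cam("wrist")
T1=wT([0.48812457,-0.00740935,0.34884117],[1.15725737e-03,7.38220892e-01,6.74557805e-01,-5.85974235e-04],d)
T2=wT([0.51822505,-0.05800308,0.25847029],[-0.00229366,0.73757258,0.67526315,-0.00104917],d)
f1=lambda u,v:(240+u/5.333-.4,160+v/5.333-.4);f2=lambda u,v:(215+(u-400)/4.444-.4,140+v/4.444-.4)
a=-.0894;c,s=np.cos(a),np.sin(a);t=np.array([.622,.0343,0])
def loc(x): x=x-t; return np.array([c*x[0]+s*x[1],-s*x[0]+c*x[1],x[2]])
def show(n,p,q):
    x,e=tri([ray(d,p,T1),ray(d,q,T2)]);print(n,x.round(4),np.round(e,4),"cab",loc(x).round(4))
show("mark",f1(253,195),f2(614,183))
show("markend",f1(253,170),f2(614,155))
show("disc",f1(238,204),f2(611,202))
show("barend",f1(246,318),f2(612,328))
show("corner",f1(17,327),f2(-1000+ 400+1000-20,344))
show("barR",(303,137),(276,98))   # rough: bar handle at right post
p=plane(d,(303,85),.147,T1);print("bar mid line w1",p.round(4),loc(p).round(4))
p=plane(d,(278,40),.147,T2);print("bar w2",p.round(4),loc(p).round(4))
E
```

```text
mark [ 0.5254 -0.0459  0.1396] [0.0001 0.0001] cab [-0.0891 -0.0885  0.1396]
markend [ 0.5259 -0.0406  0.1367] [0. 0.] cab [-0.089  -0.0832  0.1367]
disc [ 0.5241 -0.0599  0.1071] [0.0001 0.0001] cab [-0.0891 -0.1026  0.1071]
barend [ 0.5223 -0.0802  0.135 ] [0.0001 0.0001] cab [-0.0891 -0.123   0.135 ]
corner [ 0.4599 -0.1001  0.086 ] [0.0002 0.0002] cab [-0.1495 -0.1483  0.086 ]
barR [0.5446 0.0272 0.1475] [0.0032 0.0032] cab [-0.0764 -0.014   0.1475]
bar mid line w1 [0.5498 0.0864 0.147 ] [-0.0766  0.0454  0.147 ]
bar w2 [0.5465 0.0683 0.147 ] [-0.0783  0.0271  0.147 ]
```

```bash
python3 steer.py '[{"tx":-0.002, "ty":0.0057, "tz":0.03}, {"tz":0.03}, {"tz":0.03}, {"tz":0.02}, {"tz":0.0165}]' 0.045 60;python3 steer.py '[{}, {}, {}, {}, {}]' 0 60
```

```text
clock: 3.93
position: [0.525, -0.0599, 0.1339]
ee_rot: [0.0, 0.737, 0.676, 0.001]
contact_force: [1.0, 0.9, -0.4]
width: 0.045
gripper_force: 0.0
clock: 4.35
position: [0.5238, -0.0603, 0.1355]
ee_rot: [-0.001, 0.738, 0.675, -0.0]
contact_force: [-5.5, 1.2, 2.3]
width: 0.0128
gripper_force: 60.3
```

```bash
python3 steer.py '[{"spin":-0.1}, {"spin":-0.1}, {"spin":-0.1}, {"spin":-0.1}, {"spin":-0.1}]'; python3 steer.py '[{"spin":-0.1}, {"spin":-0.1}, {"spin":-0.1}, {"spin":-0.1}, {"spin":-0.1}]';  python3 steer.py '[{"spin":-0.1}, {"spin":-0.1}, {"spin":-0.1}, {"spin":-0.08}, {}]'
```

```text
clock: 4.77
position: [0.5236, -0.0604, 0.1354]
ee_rot: [-0.001, 0.546, 0.838, -0.0]
contact_force: [-5.4, 2.1, 3.1]
width: 0.0128
gripper_force: 60.4
clock: 5.18
position: [0.5234, -0.0605, 0.1354]
ee_rot: [-0.001, 0.321, 0.947, -0.0]
contact_force: [-6.0, 0.6, 3.5]
width: 0.0125
gripper_force: 60.4
clock: 5.6
position: [0.5233, -0.0607, 0.1354]
ee_rot: [-0.001, 0.137, 0.991, -0.0]
contact_force: [-5.6, 1.8, 2.8]
width: 0.013
gripper_force: 60.4
```

```bash
python3 steer.py '[{}, {}, {}]' 0.04; python3 steer.py '[{"tz":-0.02}, {"tz":-0.03}, {"tz":-0.03}, {"tz":-0.03}, {}]'|sed -n 1,2p
python3 - <<'E'
from h import *
s,d=cam("wrist");cv2.imwrite("pics/w3.png",d["img"][...,::-1]);print(s["position"],s["ee_rot"])
_,e=cam("top");cv2.imwrite("pics/v3.png",np.hstack([cv2.resize(d["img"],(480,360)),cv2.resize(e["img"][170:230,220:270],(300,360))])[...,::-1])
E
```

```text
clock: 5.85
position: [0.5268, -0.0614, 0.1351]
ee_rot: [0.002, 0.139, 0.99, -0.0]
contact_force: [0.1, 0.2, -0.3]
width: 0.0399
gripper_force: 0.0
clock: 6.27
position: [0.5294, -0.0621, 0.2506]
[ 0.52942844 -0.06206756  0.25059473] [ 7.28076037e-03  1.39398911e-01  9.90209331e-01 -6.43845963e-04]
```

View pics/v3.png

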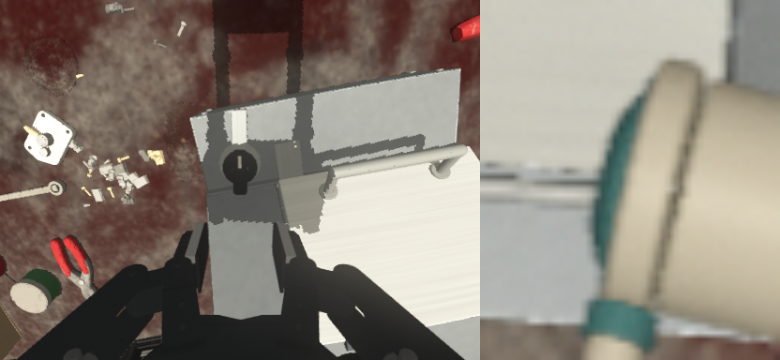

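The tongue now points to the front, so the latch is over. In the wrist picture (480 scale) the bar runs from (326,176) to (463,151). I'll measure it against the first view, using the bar's bright edges.

Run:
```python
import cv2,numpy as np
a=cv2.imread("pics/w1.png")[15:165,270:345];b=cv2.imread("pics/w3.png")[140:215,335:505]
cv2.imwrite("pics/crop3.png",np.hstack([cv2.resize(a,None,fx=2,fy=2,interpolation=cv2.INTER_CUBIC),cv2.resize(b,(510,300),interpolation=cv2.INTER_CUBIC)]))
```

```text
(no output)
```

View pics/crop3.png

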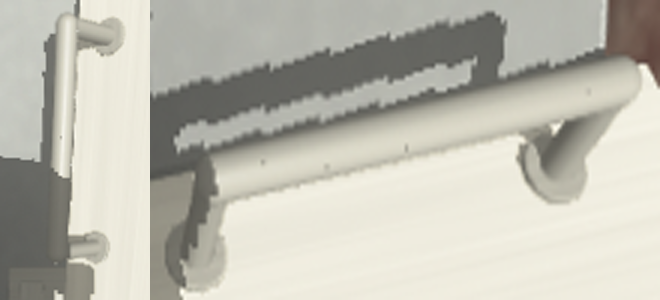

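Run:
```python
from h import *
_,d=cam("wrist")
T1=wT([0.48812457,-0.00740935,0.34884117],[1.15725737e-03,7.38220892e-01,6.74557805e-01,-5.85974235e-04],d)
T3=wT([0.52942844,-0.06206756,0.25059473],[7.28076037e-03,1.39398911e-01,9.90209331e-01,-6.43845963e-04],d)
a=-.0894;R=Ro.from_euler("z",a).as_matrix();t=np.array([.623,.036,0]);X=[]
for p,q in(((302.3,26),(491,160.2)),((300,140),(355.5,184))):
    x,e=tri([ray(d,p,T1),ray(d,q,T3)]);X.append(x);print(x.round(4),np.round(e,4),(R.T@(x-t)).round(4))
print(np.mean(X,0), "pred",R@[-.081,.042,.147]+t)
```

```text
[0.5516 0.1445 0.149 ] [0.0008 0.0008] [-0.0808  0.1017  0.149 ]
[0.5431 0.0251 0.1447] [0.0006 0.0006] [-0.0786 -0.018   0.1447]
[0.54733635 0.08480848 0.14683714] pred [0.54607328 0.08506403 0.147     ]
```

```bash
python3 steer.py '[{"spin":0.115}, {"spin":0.115}, {"spin":0.115}, {"spin":0.115}, {"spin":0.115}]' 0.032|sed -n 1,1p;  python3 steer.py '[{"spin":0.115}, {"spin":0.115}, {"spin":0.115}, {"spin":0.115}, {"spin":0.115}]'|sed -n 1,1p; python3 steer.py '[{"spin":0.115}, {"spin":0.115}, {}]'
cat > go.py <<'E'
from h import *
import sys
s=manip.get_state();q=s["ee_rot"];R=Ro.from_quat([q[1],q[2],q[3],q[0]]).as_matrix()
t=np.array([float(x) for x in sys.argv[1:4]]);print("tool delta",(R.T@(t-s["position"])).round(4),"yaw y",np.arctan2(R[1,1],R[0,1]).round(4))
E
python3 go.py .5467 .0849 .20
```

```text
clock: 6.83
clock: 7.25
clock: 7.5
position: [0.5245, -0.061, 0.2419]
ee_rot: [-0.001, 0.738, 0.674, -0.001]
contact_force: [-0.5, 0.2, -0.1]
width: 0.0319
gripper_force: 0.0
tool delta [0.1473 0.009  0.0419] yaw y -0.0909
```

```bash
python3 steer.py '[{"tx":0.03, "ty":0.002}, {"tx":0.03, "ty":0.002}, {"tx":0.03, "ty":0.002}, {"tx":0.03, "ty":0.002}, {"tx":0.027, "ty":0.001}]'|sed -n 1,2p; python3 steer.py '[{"tz":0.02}, {"tz":0.02}, {}, {}]' ; python3 go.py .5467 .0849 .153
```

```text
clock: 7.92
position: [0.5469, 0.086, 0.2423]
clock: 8.25
position: [0.546, 0.0845, 0.2019]
ee_rot: [-0.001, 0.737, 0.676, -0.002]
contact_force: [0.4, -0.2, 0.5]
width: 0.0321
gripper_force: 0.0
tool delta [0.0005 0.0008 0.0489] yaw y -0.0869
```

```bash
python3 steer.py '[{"ty":0.001, "tz":0.02}, {"tz":0.02}, {"tz":0.009}, {}]';python3 steer.py '[{}, {}, {}, {}, {}]' 0 80
```

```text
clock: 8.58
position: [0.5471, 0.0839, 0.1531]
ee_rot: [-0.001, 0.738, 0.675, -0.001]
contact_force: [-1.0, -0.3, -0.2]
width: 0.0321
gripper_force: 0.0
clock: 9.0
position: [0.5464, 0.0843, 0.1556]
ee_rot: [-0.001, 0.738, 0.675, -0.001]
contact_force: [-6.2, 0.8, 3.9]
width: 0.0088
gripper_force: 78.2
```

```bash
python3 steer.py '[{"ty":-0.0036, "tz":-0.0061}, {"ty":-0.0033, "tz":-0.0063}, {"ty":-0.003, "tz":-0.0065}, {"ty":-0.0026, "tz":-0.0066}, {}]'
python3 - <<'E'
from h import *
s=manip.get_state();p=s["position"];R=Ro.from_euler("z",-.0894).as_matrix();c=R.T@(p-[.623,.036,0]);print(c.round(4),np.arctan2(c[2]-.0086-.222,.04-c[0])+.555)
E
```

```text
clock: 9.42
position: [0.5342, 0.0854, 0.1807]
ee_rot: [-0.001, 0.738, 0.675, -0.001]
contact_force: [-2.1, -0.7, -12.6]
width: 0.009
gripper_force: 78.1
[-0.0928  0.0413  0.1807] 0.1956644213907192
```

```bash
python3 steer.py '[{"ty":-0.0023, "tz":-0.0067}, {"ty":-0.002, "tz":-0.0069}, {"ty":-0.0016, "tz":-0.0069}, {"ty":-0.0013, "tz":-0.007}, {"ty":-0.0009, "tz":-0.0071}]'; python3 steer.py '[{"ty":-0.0006, "tz":-0.0071}, {"ty":-0.0002, "tz":-0.0071}, {"ty":0.0001, "tz":-0.0071}, {"ty":0.0005, "tz":-0.0071}, {"ty":0.0009, "tz":-0.0071}]'
cat > th.py <<'E'
from h import *
s=manip.get_state();p=s["position"];R=Ro.from_euler("z",-.0894).as_matrix();c=R.T@(p-[.623,.036,0]);print(c.round(4),np.arctan2(c[2]-.0086-.222,.04-c[0])+.555,s["contact_force"].round(1))
E
python3 th.py
```

```text
clock: 9.83
position: [0.5261, 0.0862, 0.2153]
ee_rot: [-0.001, 0.738, 0.675, -0.001]
contact_force: [-4.6, -1.1, -9.9]
width: 0.0084
gripper_force: 77.9
clock: 10.25
position: [0.5261, 0.0862, 0.2514]
ee_rot: [-0.001, 0.738, 0.675, -0.001]
contact_force: [-7.4, -0.9, -5.4]
width: 0.0088
gripper_force: 78.0
[-0.101   0.0413  0.2514] 0.7014139583024068 [-7.4 -0.9 -5.4]
```

```bash
python3 steer.py '[{"ty":0.0012, "tz":-0.007}, {"ty":0.0016, "tz":-0.0069}, {"ty":0.0019, "tz":-0.0069}, {"ty":0.0022, "tz":-0.0068}, {}]'; python3 th.py; python3 steer.py '[{"ty":0.0026, "tz":-0.0066}, {"ty":0.0029, "tz":-0.0065}, {}, {}, {}]'; python3 th.py
python3 - <<'E'
from h import *
_,d=cam("scene");cv2.imwrite("pics/s4.png",cv2.resize(d["img"][100:260,160:340],(720,600),interpolation=cv2.INTER_CUBIC)[...,::-1])
E
```

```text
clock: 10.67
position: [0.5328, 0.0855, 0.2813]
ee_rot: [-0.001, 0.738, 0.675, -0.001]
contact_force: [-12.7, -1.1, 2.9]
width: 0.0088
gripper_force: 78.6
[-0.0943  0.0413  0.2813] 0.9161516926692991 [-12.7  -1.1   2.9]
clock: 11.08
position: [0.5379, 0.0852, 0.2947]
ee_rot: [-0.001, 0.738, 0.675, -0.001]
contact_force: [-13.7, -0.5, 5.9]
width: 0.0084
gripper_force: 78.7
[-0.0892  0.0414  0.2947] 1.015349713392097 [-13.7  -0.5   5.9]
```

View pics/s4.png

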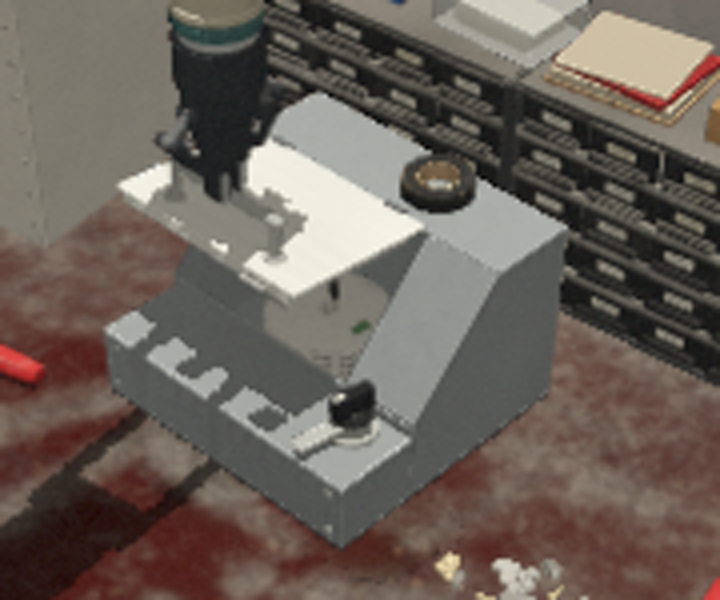

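The hatch is slightly above level with the bar gripped, the tongue points to the front, and the tape roll is untouched. The right lip corner is at crop (290,302). I'll check the angle from it.

```bash
cat > lip.py <<'E'
from h import *
import sys
_,d=cam("scene");o,v=ray(d,(float(sys.argv[1]),float(sys.argv[2])));R=Ro.from_euler("z",-.0894).as_matrix()
o=R.T@(o-[.623,.036,0]);v=R.T@v;x=o+v*(-.066-o[1])/v[1];print(x.round(4),"r",np.hypot(x[0]-.04,x[2]-.222).round(4),"theta",.87+np.arctan2(x[2]-.222,.04-x[0]))
E
python3 lip.py 232.2 180; python3 steer.py '[{}]'
```

```text
[-0.1243 -0.066   0.2441] r 0.1658 theta 1.0036846097333239
clock: 11.27
position: [0.5379, 0.0853, 0.2946]
ee_rot: [-0.001, 0.738, 0.675, -0.001]
contact_force: [-13.0, -0.4, 6.2]
width: 0.0087
gripper_force: 78.7
```

```bash
python3 steer.py '[{"ty":-0.0029, "tz":0.0065}, {"ty":-0.0026, "tz":0.0066}, {"ty":-0.0022, "tz":0.0068}, {"ty":-0.0019, "tz":0.0069}, {"ty":-0.0016, "tz":0.0069}]'; python3 steer.py '[{"ty":-0.0012, "tz":0.007}, {}, {}, {}, {}]'; python3 th.py
python3 - <<'E'
from h import *
_,d=cam("scene");cv2.imwrite("pics/s5.png",cv2.resize(d["img"][100:260,160:340],(720,600),interpolation=cv2.INTER_CUBIC)[...,::-1])
E
```

```text
clock: 11.68
position: [0.5276, 0.0859, 0.2605]
ee_rot: [0.0, 0.738, 0.675, -0.0]
contact_force: [-12.1, -1.5, 4.9]
width: 0.0082
gripper_force: 79.9
clock: 12.1
position: [0.5264, 0.0865, 0.2523]
ee_rot: [-0.001, 0.737, 0.675, -0.001]
contact_force: [-9.7, 0.7, -1.0]
width: 0.0082
gripper_force: 80.4
[-0.1007  0.0417  0.2523] 0.7077117915591432 [-9.7  0.7 -1. ]
```

View pics/s5.png

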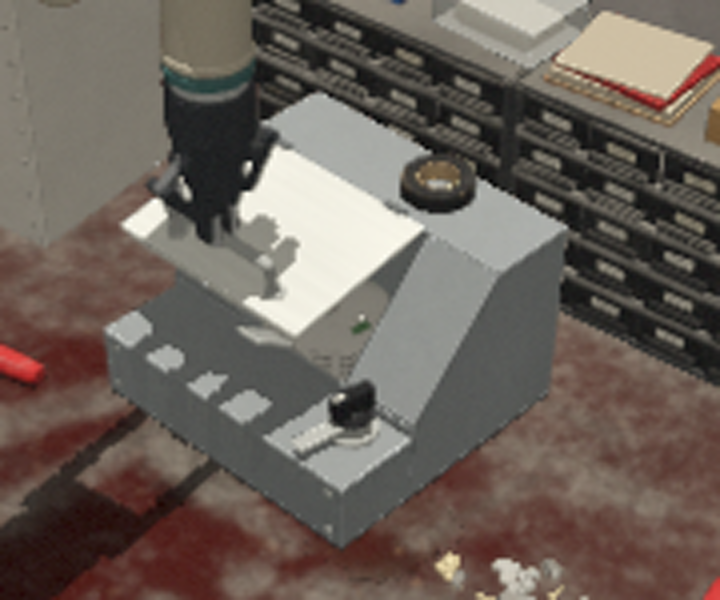

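The hatch is now below level, with its right lip corner at crop (298,337), and the bar is still held.

```bash
python3 steer.py '[{}, {}, {}, {}, {}]'; python3 th.py; python3 lip.py 234.1 189.4
```

```text
clock: 12.57
position: [0.5264, 0.0865, 0.2523]
ee_rot: [-0.001, 0.737, 0.675, -0.001]
contact_force: [-10.7, 0.5, 0.2]
width: 0.0081
gripper_force: 80.4
[-0.1007  0.0417  0.2523] 0.7078553788020401 [-10.7   0.5   0.2]
[-0.1165 -0.066   0.1969] r 0.1585 theta 0.7109341930918798
```

Two independent estimates of the hatch angle agree at 0.71 rad, and the hatch is still and held.

```bash
python3 -c "
from rig import manip
print(manip.sign_off())"
```

```text
the job is handed in; nothing more can be done
None
```

I turned the latch over its click, raised the hatch to about 1.0 rad (above level), and eased it down to about 0.71 rad, which puts the lip about 25 mm below level. I handed the job in with the gripper holding the bar and the hatch still; the sign-off returned no verdict.

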